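# Right the tea box and put it on the sloping stand

### The job

Free the sloping wooden stand first: take the spice jar off it and stand it upright on the cork coaster. The tea box lies upside down on the worktop: tip it over its edges a quarter turn at a time instead of picking it up, first up onto one end and let it stand there, then on over the same way until its lid side is up, guiding it down gently rather than letting it topple. Then lift it over and lay it in the middle of the stand, lid side up, its length running up the slope and its lower end against the kerb, holding it flat against the slope before you let go, and leave everything else on the worktop where it is.

Things in the scene. Friction and masses are not known exactly. Their poses are not given: they have to be found in the camera images.
- jar_mid (a point): Centre of the spice jar: round, 41 mm in diameter, 105 mm long, dark label and black cap, about 110 g, loose. z is the jar's own axis, from foot to cap; foot and cap end are each 52.5 mm from this point. At first it lies on the stand along the slope, foot against the kerb, cap up the slope.
- tea_box_mid (a point): Centre of the printed cardboard tea box, pale green with a picture of leaves: rigid and closed, 58 mm wide (x), 122 mm long (y), 65 mm high (z); about 180 g, loose. z points out of its lid side (printed, thin orange edges; the base is plain). At first the lid side is underneath. Its length lies roughly along world y; the free worktop to tip it along, end over end, is between it and the coaster, in front of the stand.
- tea_box: The same tea box; origin in the centre of its base (the face opposite the lid side), same axes as tea_box_mid, 32.5 mm from it along -z.
- jar: The same spice jar; origin in the centre of its foot, same axes as jar_mid.
- rest_mid (a point): Middle of the sloping stand's rest, level with the tops of its two runners. x points up the slope, y across the board, z out of it at right angles. The board is 160 mm long up the slope, 130 mm wide, at 40 degrees to the worktop. Dark rubber runners, 5 mm high and 6 mm wide, run up the slope at y = +-15 mm; the board's surface is 5 mm below this point.
- kerb_mid (a point): Centre of the top of the dark wood kerb across the lower end of the stand's board (the end nearest the robot); axes as rest_mid. The kerb is 10 mm thick and stands 20 mm above the board; its inner face is at x = -70 mm from rest_mid. The stand is light wood, fixed, without side walls; its upper edge is about 0.125 m above the worktop.
- coaster_top (a point): Centre of the top of a fixed round cork coaster, 116 mm in diameter, 8 mm thick, on the worktop. z points up.
- shaker: Salt shaker, bystander, 44 mm wide, 90 mm tall; origin under its centre. Loose, not to be moved.
- bowls: Stack of small white bowls upside down, bystander, 118 mm wide, 83 mm tall; origin under its centre. Loose, not to be moved.
- tape: Roll of tape lying flat, bystander, 98 mm wide, 25 mm tall; origin under its centre. Loose, not to be moved.
There are look-alikes about, which are no part of the job. What is shaped like the jar but pink is not meant.

How it is judged:
By the outcome, as a careful person would: the job done as asked, in the order asked, and still so for the second after the job is handed in, with the robot touching nothing.
It also fails if it takes over 72 s, if anything falls off the work surface, if the arm or the gripper's body presses on something with over 40 N, if the wrist force passes 120 N, or if a joint passes its speed limit or range.

### The arm

A 6-joint arm with a two-finger parallel gripper is mounted at the origin on a cart in front of the work surface, level with it; the furniture and walls round the work are solid. World frame = base frame: x ahead of the robot, y to its left, z up, the work surface at z = 0. Lengths are in m, angles in rad, forces in N, time in s.
With the tool pointing down it reaches from about 0.25 to 0.775 m from the base axis. Payload 4 kg.
Tool frame: the origin (TCP) lies at the centre of the arm's flange, where the gripper is bolted on; the fingertips stand 199 mm ahead of it and the grasp point (between the pads) lies 180 mm ahead of it (robot.tcp_to_tips is the z of the fingertips in the tool frame, in m); z points along the fingers, y is the line along which they close (so a half turn about z gives the same grasp; the last joint's range is limited). The gripper opens to 94 mm and grips with 3 to 60 N. Pads are 16 mm wide; open, the fingers measure 119 mm over their backs; the gripper's body (75 mm by 177 mm) begins 78 mm behind the grasp point.
Start: joints at [1.104, 0.087, 1.371, -0, 1.684, -0.103], TCP at [0.196, 0.514, 0.405] pointing down, gripper open.
Joint ranges: [-3.1, 3.1], [-0.76, 2.03], [0.27, 2.55], [-1.08, 4.22], [0.17, 2.65], [-2.57, 2.57]. Speed limits (rad/s): [2.79, 2.79, 3.14, 3.14, 3.14, 3.14].

### API

Orientations are given as [roll, pitch, yaw] about the fixed x, y, z axes, in that order (R = Rz(yaw) Ry(pitch) Rx(roll)).
In Python, from bench import robot gives the robot as it stands.
- The arm moves only by the tool play_rows, never from a script. Its arguments are lists of equal length, an entry for each row: "translation": the shift along the tool's x, y, z scaled (see below), a list of three; "twist": the turn, a rotation vector about the tool's x, y, z scaled (see below), a list of three; "gripper": the opening, from -1 (shut) to 1 (fully open). A call has 1 to 8 rows; each row shifts and turns the commanded pose from where the row before left it, along the tool's axes as they then stand; what a row does not reach is not made up. The controller multiplies each number of a shift by 0.04 m and each number of a turn by 0.1 rad. A row lasts 1/10 s, in which the tool goes at most 50 mm and 8.59 degrees, less where a joint would pass 70% of its speed; a pose out of reach is approached as far as the arm can. A call with a number of a shift or a turn outside -1 to 1 is refused whole. A call with a gripper value outside its range is refused whole. The fingers move at their own pace and stop on an object; the grip force is fixed at half the most. Time passes only in rows, so rows that do not move let the fingers close. It gives the time, the measured TCP pose, the force, the opening and the grip force at its end, in the units of the state.
- robot.get_obs(): the state, without advancing time (a new reading comes with each control period).
- robot.snapshot(name): name is "side" or "top"; returns the picture (400x640x3 uint8, red, green, blue); there is no depth.
- robot.camera_model(name): a dict with "camera_matrix" (3x3 intrinsics, pixels), "rvec" (rotation vector, rad) and "tvec" (3), from world to camera coordinates, as OpenCV has them. Camera axes: x right, y down, z forward; pixel columns grow to the right and rows downward; lengths in m; the calibration is good to about 2 mm. A picture is of the moment at which its call begins. camera_model takes no time and is no camera call.
- robot.close_job(): hands the job in; it is judged then, once.
Trained networks look in the newest picture that a camera, given by its name, has taken for a name from the list of things; names that differ only in an ending like _2 or _b are one class to them, and where a whole thing is asked for, a point or a joint stands for the part that bears it (a point fixed in the world has none). Each returns a list of dicts, best first, with "score" (0 to 1); they miss things now and then, are a little off and sometimes report something else, mostly with a low value. They report only what shows in the picture. A call takes as long as a camera call. They do not tell look-alikes from the thing itself.
- robot.recognise(name, camera): "centre" ([x, y, z] in m, in world coordinates, good to about 4 mm: the middle of the surface that is visible of it).
- robot.spot_point(name, camera): "centre" ([x, y, z] in m, in world coordinates, good to about 4 mm: a listed point, or the origin of a listed thing).
The state is a dict: "time": time; "joint_positions": joint angles; "qvel": joint speeds; "joint_torque": joint torques, N m; "tool_pos": TCP position; "ee_rot": TCP orientation; "wrist_force": force on the tool from outside, world axes, zero at the start; "wrist_torque": the same for the moment, N m; "width": finger opening in m; "finger_force": force on a finger pad.
Only numpy, scipy, OpenCV 4.12 (cv2) and the standard library are available. Lean on these libraries where they do the work, as an engineer would, in place of code of your own. Each camera call takes 0.05 s, during which the arm holds its last target. There are 200 camera calls.

## Working session

There is one attempt and no reset: what is moved stays moved. The work goes in short steps, Python scripts to look and compute and a tool call to move; the robot and the scene stay as the last step left them, time stands still between calls to the robot, and variables do not carry over. Pictures are saved under pics/ and viewed, at most 10 in all, crops included, and the job is handed in when it is done.

Besides the shell and the picture viewer there is one more tool, called in YAML: its name, and indented under it one key for each argument. play_rows: Moves the arm, as the interface text tells. Its arguments: {"type":"object","properties":{"translation":{"type":"array","items":{"type":"array","items":{"type":"number","minimum":-1,"maximum":1}}},"twist":{"type":"array","items":{"type":"array","items":{"type":"number","minimum":-1,"maximum":1}}},"gripper":{"type":"array","items":{"type":"number"}}},"required":["translation","twist","gripper"]}

```bash
mkdir -p pics; ls
python3 - <<'E'
from bench import robot
import cv2, numpy as np
for c in ("side","top"):
    im=robot.snapshot(c); cv2.imwrite(f"pics/{c}0.png",im[:,:,::-1])
    for n in ("jar_mid","tea_box_mid","rest_mid","kerb_mid","coaster_top","shaker","bowls","tape"):
        print(c,n,[(np.round(d["centre"],3).tolist(),round(d["score"],2)) for d in robot.spot_point(n,c)[:3]])
    m=robot.camera_model(c); R=cv2.Rodrigues(np.array(m["rvec"]))[0]; print(c,"campos",(-R.T@np.array(m["tvec"]).ravel()).round(3),R.round(2).tolist())
o=robot.get_obs(); print(o, robot.tcp_to_tips)
E
```

```text
pics
side jar_mid [([0.624, 0.121, 0.077], 0.71), ([0.562, 0.503, 0.021], 0.69)]
side tea_box_mid [([0.464, -0.066, 0.03], 0.95)]
side rest_mid [([0.647, 0.122, 0.074], 0.7)]
side kerb_mid [([0.58, 0.113, 0.038], 0.77), ([0.428, -0.269, 0.004], 0.48)]
side coaster_top [([0.454, 0.328, 0.005], 0.88)]
side shaker [([0.466, -0.069, 0.061], 0.15)]
side bowls [([0.741, -0.056, 0.004], 0.84), ([0.468, -0.067, 0.062], 0.51), ([0.624, 0.123, 0.077], 0.39)]
side tape [([0.425, -0.269, 0.002], 0.75), ([0.627, 0.12, 0.076], 0.23)]
side campos [0.649 1.064 0.693] [[-1.0, 0.06, 0.02], [0.02, 0.54, -0.84], [-0.07, -0.84, -0.54]]
top jar_mid [([0.566, 0.508, 0.017], 0.86), ([0.621, 0.122, 0.074], 0.64)]
top tea_box_mid [([0.467, -0.067, 0.034], 0.71)]
top rest_mid [([0.644, 0.123, 0.074], 0.67)]
top kerb_mid [([0.574, 0.117, 0.036], 0.85)]
top coaster_top [([0.455, 0.33, 0.006], 0.91)]
top shaker [([0.748, 0.214, 0.002], 0.54)]
top bowls [([0.738, -0.055, 0.001], 0.77)]
top tape [([0.434, -0.265, -0.002], 0.85)]
top campos [0.372 0.099 1.374] [[0.03, -1.0, -0.01], [-0.99, -0.02, -0.15], [0.15, 0.02, -0.99]]
{'time': 0.9, 'joint_positions': array([ 1.10391504e+00,  8.71790731e-02,  1.37065654e+00,  3.83725136e-05,
        1.68358957e+00, -1.03090866e-01]), 'qvel': array([ 0.00032772,  0.00046939, -0.00019042,  0.00038123,  0.0008024 ,
        0.00098329]), 'joint_torque': array([ 6.16642483e-04, -3.40031433e+01, -3.02607036e+01,  7.18282303e-02,
        2.34847341e-02,  1.94092269e-05]), 'tool_pos': array([0.19569719, 0.51401226, 0.4047394 ]), 'ee_rot': array([ 3.14142215e+00, -2.06920096e-05,  2.77780656e+00]), 'wrist_force': array([-0.10167791,  0.62774896, -0.1125378 ]), 'wrist_torque': array([0.01738096, 0.00775777, 0.0581125 ]), 'finger_force': 0.0, 'width': 0.09392716163953996} 0.1992
```

View pics/top0.png

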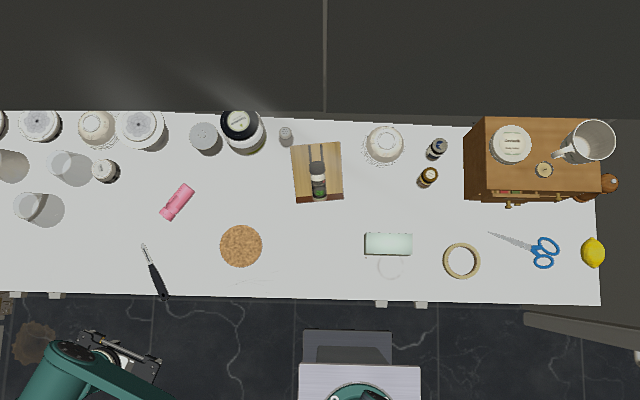

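View pics/side0.png

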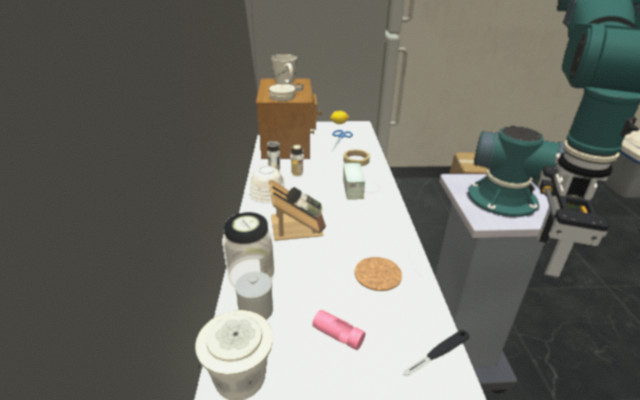

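Top picture: the jar lies on the stand at about (318,178). Things that could be mistaken for it are the pink jar (177,202) and the small bottles (428,177) and (438,148). The tea box is at (389,244) and the coaster at (241,246). I choose the dark one on the stand and check it in a crop.

Run:
```python
import cv2, numpy as np
t=cv2.imread("pics/top0.png")
c=cv2.resize(t[130:270,280:425],None,fx=5.5,fy=5.5,interpolation=cv2.INTER_CUBIC)[:600,:800]
c=cv2.resize(t[132:268,280:420],None,fx=4.4,fy=4.4,interpolation=cv2.INTER_CUBIC)
print(c.shape); cv2.imwrite("pics/crop1.png",c)
```

```text
(598, 616, 3)
```

View pics/crop1.png

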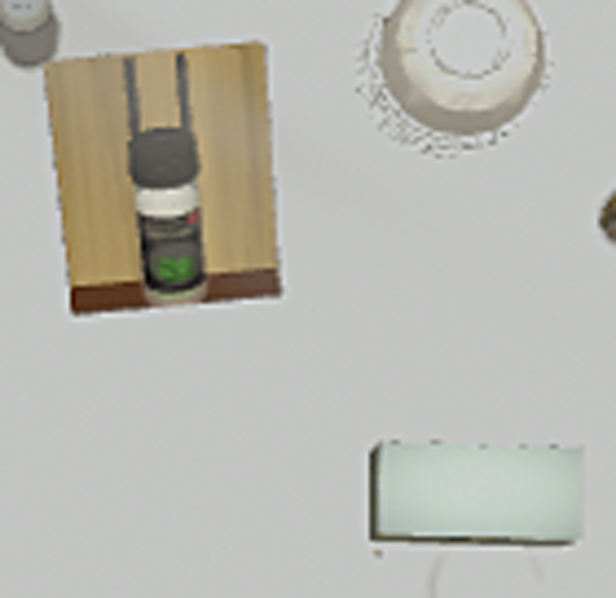

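The crop shows the dark-labelled jar with its cap at (165,155) and its foot at the kerb, (175,290); this is the right one. Stand corners are (44,60), (265,42), (281,293) and (72,314). The tea box shows its plain base, with corners (378,443), (584,446), (580,543) and (372,537).

```bash
cat > h.py <<'E'
from bench import robot
import numpy as np, cv2
from scipy.spatial.transform import Rotation as Ro
from scipy.optimize import least_squares
def proj(P,c="top"):
    m=robot.camera_model(c); return cv2.projectPoints(np.array(P,float),np.array(m["rvec"]),np.array(m["tvec"]),np.array(m["camera_matrix"]),None)[0][:,0]
def rpy(R): return Ro.from_euler("xyz",R)
def pose(): o=robot.get_obs(); return np.array(o["tool_pos"]),rpy(o["ee_rot"]),o
def tool(grasp,Rt): return np.array(grasp)-Rt.apply([0,0,.18])
def delta(pt,Rt,p=None,R=None):
    "shift (if done before the turn) and turn in row units, tool axes"
    if p is None: p,R,_=pose()
    print("shift",(R.inv().apply(pt-p)/.04).round(2),"turn",((R.inv()*Rt).as_rotvec()/.1).round(2))
E
python3 - <<'E'
from h import *
px=lambda a:np.array(a,float)/4.4+[280,132]-.39
s=px([[44,60],[265,42],[281,293],[72,314]])
S=np.array([[.08,.065,-.005],[.08,-.065,-.005],[-.08,-.065,.015],[-.08,.065,.015]])
Rr=lambda w:Ro.from_euler("ZY",[w,-np.radians(40)])
f=lambda v:(proj(Rr(v[3]).apply(S)+v[:3])-s).ravel()
r=least_squares(lambda v:np.r_[f(v),(v[2]-.0765)*300],[.645,.122,.075,.05]); print("rest",r.x.round(4),f(r.x).round(1))
v=r.x; print("jar",(v[:3]+Rr(v[3]).apply([-.0175,0,.0205])).round(4))
j=px([[165,155],[175,290]])
b=px([[378,443],[584,446],[580,543],[372,537]])
B=np.array([[.029,.061,.0],[.029,-.061,.0],[-.029,-.061,.0],[-.029,.061,.0]])
g=lambda v:(proj(Ro.from_euler("z",v[2]).apply(B)+[v[0],v[1],.065])-b).ravel()
r=least_squares(g,[.466,-.067,0]); print("box",r.x.round(4),g(r.x).round(1))
E
```

```text
rest [0.6466 0.1238 0.0764 0.1155] [-0.2  0.3  0.1 -0.1  0.3  0.1 -0.3 -0.3]
jar [0.6202 0.1207 0.0809]
box [ 0.4634 -0.0658 -0.0054] [-0.5 -0.7 -0.4  0.   0.4  0.4  0.5  0.3]
```

Run:
```python
from h import *
Rt=Ro.from_euler("xyz",[np.pi,0,np.pi+.1155]); delta(tool([.621,.121,.19],Rt),Rt)
```

```text
shift [-13.43  -5.4    0.87] turn [ 0.    0.   -4.79]
```

play_rows:
  translation:
    - [-0.84, -0.34, 0.05]
    - [-0.84, -0.34, 0.05]
    - [-0.84, -0.34, 0.05]
    - [-0.84, -0.34, 0.05]
    - [-0.84, -0.34, 0.05]
    - [-0.84, -0.34, 0.05]
    - [-0.84, -0.34, 0.05]
    - [-0.84, -0.34, 0.05]
  twist:
    - [0, 0, 0]
    - [0, 0, 0]
    - [0, 0, 0]
    - [0, 0, 0]
    - [0, 0, 0]
    - [0, 0, 0]
    - [0, 0, 0]
    - [0, 0, 0]
  gripper: [1, 1, 1, 1, 1, 1, 1, 1]

```text
time: 1.7
tool_pos: [0.4091, 0.3155, 0.3888]
ee_rot: [3.141, 0.0, 2.778]
wrist_force: [0.3, 0.2, 0.3]
width: 0.0939
finger_force: 0.0
```

play_rows:
  translation:
    - [-0.84, -0.34, 0.06]
    - [-0.84, -0.34, 0.06]
    - [-0.84, -0.34, 0.06]
    - [-0.84, -0.34, 0.06]
    - [-0.84, -0.34, 0.06]
    - [-0.84, -0.34, 0.06]
    - [-0.84, -0.34, 0.06]
    - [-0.83, -0.3, 0.05]
  twist:
    - [0, 0, 0]
    - [0, 0, 0]
    - [0, 0, 0]
    - [0, 0, 0]
    - [0, 0, 0]
    - [0, 0, 0]
    - [0, 0, 0]
    - [0, 0, 0]
  gripper: [1, 1, 1, 1, 1, 1, 1, 1]

```text
time: 2.5
tool_pos: [0.6219, 0.1197, 0.3697]
ee_rot: [3.141, -0.0, 2.777]
wrist_force: [-0.1, 0.9, 0.5]
width: 0.0944
finger_force: 0.0
```

play_rows:
  translation:
    - [0, 0, 0]
    - [0, 0, 0]
    - [0, 0, 0]
    - [0, 0, 0]
    - [0, 0, 0]
    - [0, 0, 0]
    - [0, 0, 0]
    - [0, 0, 0]
  twist:
    - [0, 0, -0.8]
    - [0, 0, -0.8]
    - [0, 0, -0.8]
    - [0, 0, -0.8]
    - [0, 0, -0.8]
    - [0, 0, -0.79]
    - [0, 0, 0]
    - [0, 0, 0]
  gripper: [1, 1, 1, 1, 1, 1, 1, 1]

```text
time: 3.3
tool_pos: [0.6209, 0.121, 0.3698]
ee_rot: [3.141, -0.0, -3.028]
wrist_force: [-1.1, -0.3, 0.0]
width: 0.0944
finger_force: 0.0
```

Run:
```python
from h import *
Rt=Ro.from_euler("xyz",[np.pi,0,np.pi+.1155]); delta(tool([.620,.121,.083],Rt),Rt)
print(pose()[2]["joint_positions"].round(3),pose()[2]["time"])
```

```text
shift [0.02 0.   2.67] turn [ 0.   -0.   -0.02]
[ 0.103  0.28   1.216  0.     1.646 -1.582] 3.3
```

play_rows:
  translation:
    - [0, 0, 0.6]
    - [0, 0, 0.6]
    - [0, 0, 0.6]
    - [0, 0, 0.47]
    - [0, 0, 0.25]
    - [0, 0, 0.15]
    - [0, 0, 0]
    - [0, 0, 0]
  twist:
    - [0, 0, 0]
    - [0, 0, 0]
    - [0, 0, 0]
    - [0, 0, 0]
    - [0, 0, 0]
    - [0, 0, 0]
    - [0, 0, 0]
    - [0, 0, 0]
  gripper: [1, 1, 1, 1, 1, 1, 1, -1]

```text
time: 4.1
tool_pos: [0.6213, 0.1211, 0.2643]
ee_rot: [3.142, 0.002, -3.027]
wrist_force: [1.0, -0.0, -1.1]
width: 0.0888
finger_force: 0.0
```

play_rows:
  translation:
    - [0, 0, 0]
    - [0, 0, 0]
    - [0, 0, 0]
    - [0, 0, 0]
    - [0, 0, 0]
    - [0, 0, 0]
    - [0, 0, 0]
    - [0, 0, 0]
  twist:
    - [0, 0, 0]
    - [0, 0, 0]
    - [0, 0, 0]
    - [0, 0, 0]
    - [0, 0, 0]
    - [0, 0, 0]
    - [0, 0, 0]
    - [0, 0, 0]
  gripper: [-1, -1, -1, -1, -1, -1, -1, -1]

```text
time: 4.9
tool_pos: [0.6209, 0.1205, 0.2631]
ee_rot: [-3.14, -0.0, -3.027]
wrist_force: [-0.4, -1.8, 0.2]
width: 0.0401
finger_force: 30.0
```

play_rows:
  translation:
    - [0, 0, -0.2]
    - [0, 0, -0.5]
    - [0, 0, -0.6]
    - [0, 0, -0.8]
    - [0, 0, -0.8]
    - [0, 0, -0.6]
    - [0, 0, 0]
    - [0, 0, 0]
  twist:
    - [0, 0, 0]
    - [0, 0, 0]
    - [0, 0, 0]
    - [0, 0, 0]
    - [0, 0, 0]
    - [0, 0, 0]
    - [0, 0, 0]
    - [0, 0, 0]
  gripper: [-1, -1, -1, -1, -1, -1, -1, -1]

```text
time: 5.7
tool_pos: [0.6208, 0.1213, 0.403]
ee_rot: [3.141, 0.0, -3.026]
wrist_force: [-0.1, -0.2, -1.6]
width: 0.0403
finger_force: 30.0
```

Run:
```python
from h import *
p,R,o=pose()
R0=Ro.from_euler("xyz",[np.pi,0,np.pi+.55]); Rt=R0*Ro.from_rotvec([0,-np.radians(50),0])
delta(tool([.4545,.329,.10],Rt),Rt)
# yaw first, then pitch about y
print(o["width"],"yaw turn",(.55-.1155)/.1,"pitch -8.73")
# shift expressed in the frame after yaw (pitch 0)
print((R0.inv().apply(tool([.4545,.329,.10],Rt)-p)/.04).round(2))
```

```text
shift [6.66 4.18 4.68] turn [-1.89 -8.58 -4.07]
0.040252849328362365 yaw turn 4.345000000000001 pitch -8.73
[4.28 6.6  4.68]
```

play_rows:
  translation:
    - [0, 0, 0]
    - [0, 0, 0]
    - [0, 0, 0]
    - [0, 0, 0]
    - [0, 0, 0]
    - [0, 0, 0]
    - [0, 0, 0]
    - [0, 0, 0]
  twist:
    - [0, 0, -0.4]
    - [0, 0, -0.6]
    - [0, 0, -0.6]
    - [0, 0, -0.6]
    - [0, 0, -0.6]
    - [0, 0, -0.6]
    - [0, 0, -0.6]
    - [0, 0, -0.34]
  gripper: [-1, -1, -1, -1, -1, -1, -1, -1]

```text
time: 6.5
tool_pos: [0.6207, 0.1211, 0.3996]
ee_rot: [3.139, -0.005, -2.59]
wrist_force: [0.4, 0.5, -1.4]
width: 0.0401
finger_force: 30.0
```

play_rows:
  translation:
    - [0.54, 0.82, 0]
    - [0.54, 0.82, 0]
    - [0.54, 0.82, 0]
    - [0.54, 0.82, 0]
    - [0.54, 0.82, 0]
    - [0.54, 0.82, 0]
    - [0.54, 0.82, 0]
    - [0.5, 0.82, 0]
  twist:
    - [0, 0, 0]
    - [0, 0, 0]
    - [0, 0, 0]
    - [0, 0, 0]
    - [0, 0, 0]
    - [0, 0, 0]
    - [0, 0, 0]
    - [0, 0, 0]
  gripper: [-1, -1, -1, -1, -1, -1, -1, -1]

```text
time: 7.3
tool_pos: [0.336, 0.2557, 0.4003]
ee_rot: [3.141, -0.005, -2.593]
wrist_force: [-0.5, 0.5, -0.5]
width: 0.0404
finger_force: 30.0
```

play_rows:
  translation:
    - [0, 0, 0]
    - [0, 0, 0]
    - [0, 0, 0]
    - [0, 0, 0]
    - [0, 0, 0]
    - [0, 0, 0]
    - [0, 0, 0]
    - [0, 0, 0]
  twist:
    - [0, -0.8, 0]
    - [0, -0.8, 0]
    - [0, -0.8, 0]
    - [0, -0.8, 0]
    - [0, -0.8, 0]
    - [0, -0.8, 0]
    - [0, -0.8, 0]
    - [0, -0.8, 0]
  gripper: [-1, -1, -1, -1, -1, -1, -1, -1]

```text
time: 8.1
tool_pos: [0.3374, 0.2553, 0.3998]
ee_rot: [3.141, 0.637, -2.593]
wrist_force: [-0.1, -0.7, -0.6]
width: 0.0403
finger_force: 30.0
```

play_rows:
  translation:
    - [0, 0, 0]
    - [0, 0, 0]
    - [0, 0, 0]
    - [0, 0, 0]
    - [0, 0, 0]
    - [0, 0, 0]
  twist:
    - [0, -0.8, 0]
    - [0, -0.8, 0]
    - [0, -0.73, 0]
    - [0, 0, 0]
    - [0, 0, 0]
    - [0, 0, 0]
  gripper: [-1, -1, -1, -1, -1, -1]

```text
time: 8.7
tool_pos: [0.3379, 0.2555, 0.4021]
ee_rot: [3.141, 0.87, -2.593]
wrist_force: [0.2, -0.6, -0.9]
width: 0.0405
finger_force: 30.0
```

Run:
```python
from h import *
p,R,o=pose()
Rt=Ro.from_euler("xyz",[np.pi,0,np.pi+.55])*Ro.from_rotvec([0,-np.radians(50),0])
delta(tool([.4545,.329,.075],Rt),Rt); print(o["joint_positions"].round(2), (p+R.apply([0,0,.18])).round(4))
print("down unit (1 row=40mm):",R.inv().apply([0,0,-1]).round(3))
im=robot.snapshot("side"); cv2.imwrite("pics/side1.png",cv2.resize(im[100:330,250:640],None,fx=2,fy=2)[:,:,::-1])
```

```text
shift [4.04 0.04 3.41] turn [-0.   -0.03 -0.01]
[ 0.5  -0.47  1.95  0.05  0.8  -1.64] [0.4552 0.3273 0.286 ]
down unit (1 row=40mm): [ 0.764 -0.     0.645]
```

View pics/side1.png

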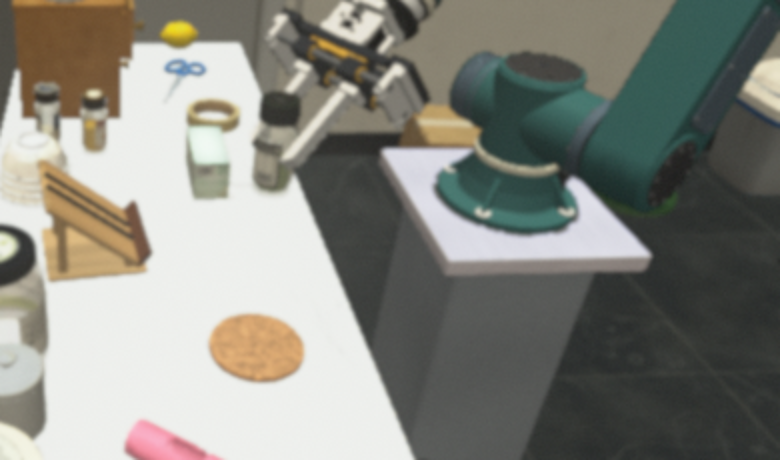

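The jar hangs upright in the gripper at (277,140) with its cap up. The stand at (90,215) is empty, and the coaster is at (257,347).

play_rows:
  translation:
    - [0.6, 0.01, 0.5]
    - [0.7, 0.01, 0.6]
    - [0.7, 0, 0.6]
    - [0.7, 0.01, 0.6]
    - [0.7, 0.01, 0.6]
    - [0.44, 0, 0.36]
    - [0.2, 0, 0.15]
    - [0, 0, 0]
  twist:
    - [0, 0, 0]
    - [0, 0, 0]
    - [0, 0, 0]
    - [0, 0, 0]
    - [0, 0, 0]
    - [0, 0, 0]
    - [0, 0, 0]
    - [0, 0, 0]
  gripper: [-1, -1, -1, -1, -1, -1, -1, -1]

```text
time: 9.55
tool_pos: [0.3373, 0.257, 0.1901]
ee_rot: [3.141, 0.869, -2.593]
wrist_force: [-0.4, -0.0, -1.0]
width: 0.0404
finger_force: 30.0
```

play_rows:
  translation:
    - [0.06, 0, 0.05]
    - [0.06, 0, 0.05]
    - [0.06, 0, 0.05]
    - [0.04, 0, 0.03]
    - [0.02, 0, 0.02]
    - [0, 0, 0]
  twist:
    - [0, 0, 0]
    - [0, 0, 0]
    - [0, 0, 0]
    - [0, 0, 0]
    - [0, 0, 0]
    - [0, 0, 0]
  gripper: [-1, -1, -1, -1, -1, -1]

```text
time: 10.15
tool_pos: [0.3376, 0.2571, 0.1791]
ee_rot: [3.142, 0.873, -2.592]
wrist_force: [0.8, 0.2, -1.0]
width: 0.0402
finger_force: 30.0
```

Run:
```python
from h import *
p,R,o=pose(); print((p+R.apply([0,0,.18])).round(4))
for c in("side","top"):
    im=robot.snapshot(c); print([d for d in robot.spot_point("jar_mid",c)])
    if c=="side": cv2.imwrite("pics/side2.png",cv2.resize(im[200:320,320:450],None,fx=4,fy=4)[:,:,::-1])
```

```text
[0.4552 0.3292 0.0634]
[{'centre': [0.4622, 0.332, 0.0586], 'score': 0.86}, {'centre': [0.565, 0.5003, 0.0216], 'score': 0.69}, {'centre': [0.4675, -0.0678, 0.0299], 'score': 0.3}]
[{'centre': [0.5695, 0.5072, 0.0177], 'score': 0.66}, {'centre': [0.4612, 0.3327, 0.0605], 'score': 0.53}]
```

View pics/side2.png

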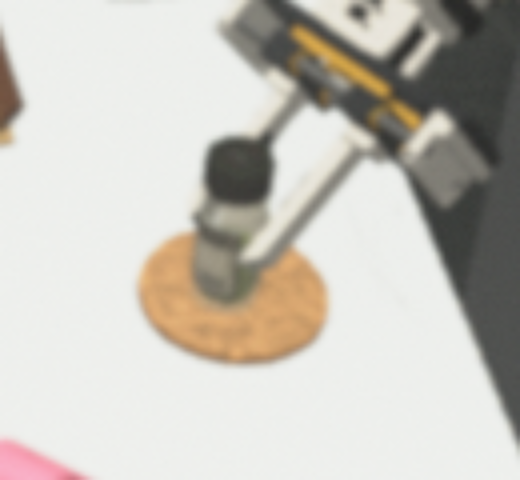

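The jar stands over the coaster at (230,260) in the crop, upright and about 6 mm too far out. I shift it back and lower it until it touches.

play_rows:
  translation:
    - [0.05, 0, -0.06]
    - [0.05, 0, -0.06]
    - [0, 0, 0]
    - [0.02, 0, 0.015]
    - [0.02, 0, 0.015]
    - [0, 0, 0]
  twist:
    - [0, 0, 0]
    - [0, 0, 0]
    - [0, 0, 0]
    - [0, 0, 0]
    - [0, 0, 0]
    - [0, 0, 0]
  gripper: [-1, -1, -1, -1, -1, -1]

```text
time: 10.95
tool_pos: [0.3328, 0.2542, 0.1783]
ee_rot: [-3.142, 0.877, -2.593]
wrist_force: [-1.9, -1.7, 4.8]
width: 0.0405
finger_force: 30.0
```

play_rows:
  translation:
    - [0.02, 0, 0.015]
    - [0, 0, 0]
  twist:
    - [0, 0, 0]
    - [0, 0, 0]
  gripper: [-1, -1]

```text
time: 11.15
tool_pos: [0.3331, 0.2544, 0.178]
ee_rot: [-3.141, 0.879, -2.592]
wrist_force: [-3.8, -1.8, 7.0]
width: 0.0402
finger_force: 30.0
```

play_rows:
  translation:
    - [0.02, 0, 0.015]
    - [0, 0, 0]
  twist:
    - [0, 0, 0]
    - [0, 0, 0]
  gripper: [-1, -1]

```text
time: 11.35
tool_pos: [0.3333, 0.2545, 0.1778]
ee_rot: [-3.141, 0.881, -2.592]
wrist_force: [-6.5, -5.0, 11.4]
width: 0.0403
finger_force: 30.0
```

play_rows:
  translation:
    - [-0.03, 0, -0.025]
    - [0, 0, 0]
    - [0, 0, 0]
    - [0, 0, 0]
    - [0, 0, 0]
    - [0, 0, 0]
    - [0, 0, 0]
    - [0, 0, 0]
  twist:
    - [0, 0, 0]
    - [0, 0, 0]
    - [0, 0, 0]
    - [0, 0, 0]
    - [0, 0, 0]
    - [0, 0, 0]
    - [0, 0, 0]
    - [0, 0, 0]
  gripper: [-1, -1, 0, 0, 1, 1, 1, 1]

```text
time: 12.15
tool_pos: [0.332, 0.2537, 0.1765]
ee_rot: [3.141, 0.873, -2.593]
wrist_force: [0.0, -0.1, -0.1]
width: 0.0756
finger_force: 0.0
```

play_rows:
  translation:
    - [0, 0, -0.2]
    - [0, 0, -0.5]
    - [0, 0, -0.8]
    - [0, 0, -1]
    - [0, 0, -1]
    - [0, 0, -1]
    - [0, 0, -0.5]
    - [0, 0, 0]
  twist:
    - [0, 0, 0]
    - [0, 0, 0]
    - [0, 0, 0]
    - [0, 0, 0]
    - [0, 0, 0]
    - [0, 0, 0]
    - [0, 0, 0]
    - [0, 0, 0]
  gripper: [1, 1, 1, 1, 1, 1, 1, 1]

```text
time: 12.95
tool_pos: [0.2331, 0.2111, 0.3029]
ee_rot: [-3.13, 0.856, -2.591]
wrist_force: [-0.4, -0.4, 0.3]
width: 0.0941
finger_force: 0.0
```

Run:
```python
from h import *
for c in("side","top"):
    im=robot.snapshot(c); print(c)
    for n in("jar_mid","tea_box_mid"): print([(np.round(d["centre"],3).tolist(),round(d["score"],2)) for d in robot.spot_point(n,c)])
Rt=Ro.from_euler("xyz",[np.pi,0,np.pi/2]); 
p,R,o=pose();print(o["joint_positions"].round(2),o["time"],p)
delta(tool([.464,-.066,.20],Rt),Rt)
# box tilt pose, +45deg about tool y, standoff
Rb=Ro.from_euler("xyz",[np.pi,0,np.pi/2-.0054])*Ro.from_rotvec([0,np.pi/4,0])
print(Rb.apply([0,0,1])); delta(tool([.464,-.066,.04],Rb)-Rb.apply([0,0,.12]),Rb)
```

```text
side
[([0.458, 0.33, 0.061], 0.86), ([0.455, 0.336, 0.012], 0.66), ([0.567, 0.498, 0.024], 0.61)]
[([0.465, -0.066, 0.031], 0.92)]
top
[([0.456, 0.329, 0.062], 0.66), ([0.569, 0.509, 0.016], 0.63)]
[([0.464, -0.069, 0.035], 0.86)]
[ 0.56 -0.76  2.29 -0.03  0.76 -1.54] 13.25 [0.23292666 0.21011255 0.29970547]
shift [-2.39 -8.91 -0.22] turn [ 8.84  5.11 19.63]
[ 0.00381836  0.70709647 -0.70710678]
shift [  1.85 -13.42  -0.16] turn [ 0.7   9.41 22.74]
```

play_rows:
  translation:
    - [0, 0, 0]
    - [0, 0, 0]
    - [0, 0, 0]
    - [0, 0, 0]
    - [0, 0, 0]
    - [0, 0, 0]
    - [0, 0, 0]
    - [0, 0, 0]
  twist:
    - [0, 1, 0]
    - [0, 1, 0]
    - [0, 1, 0]
    - [0, 1, 0]
    - [0, 1, 0]
    - [0, 1, 0]
    - [0, 1, 0]
    - [0, 1, 0]
  gripper: [1, 1, 1, 1, 1, 1, 1, 1]

```text
time: 14.05
tool_pos: [0.2332, 0.2103, 0.3004]
ee_rot: [-3.134, 0.048, -2.602]
wrist_force: [0.2, 0.2, 0.5]
width: 0.0941
finger_force: 0.0
```

play_rows:
  translation:
    - [0, 0, 0]
    - [0, 0, 0]
    - [0, 0, 0]
    - [0, 0, 0]
    - [0, 0, 0]
    - [0, 0, 0]
    - [0, 0, 0]
    - [0, 0, 0]
  twist:
    - [0, 0.6, 0]
    - [0, 0, 1]
    - [0, 0, 1]
    - [0, 0, 1]
    - [0, 0, 1]
    - [0, 0, 1]
    - [0, 0, 1]
    - [0, 0, 1]
  gripper: [1, 1, 1, 1, 1, 1, 1, 1]

```text
time: 14.85
tool_pos: [0.2331, 0.2102, 0.3002]
ee_rot: [-3.131, -0.001, 2.977]
wrist_force: [-0.3, -0.2, 0.3]
width: 0.094
finger_force: 0.0
```

play_rows:
  translation:
    - [0, 0, 0]
    - [0, 0, 0]
    - [0, 0, 0]
    - [0, 0, 0]
    - [0, 0, 0]
    - [0, 0, 0]
    - [0, 0, 0]
    - [0, 0, 0]
  twist:
    - [0, 0, 1]
    - [0, 0, 1]
    - [0, 0, 1]
    - [0, 0, 1]
    - [0, 0, 1]
    - [0, 0, 1]
    - [0, 0, 1]
    - [0, 0, 1]
  gripper: [1, 1, 1, 1, 1, 1, 1, 1]

```text
time: 15.65
tool_pos: [0.2331, 0.2102, 0.3002]
ee_rot: [-3.133, 0.007, 2.177]
wrist_force: [-1.2, -0.2, -0.9]
width: 0.094
finger_force: 0.0
```

play_rows:
  translation:
    - [0, 0, 0]
    - [0, 0, 0]
    - [0, 0, 0]
    - [0, 0, 0]
    - [0, 0, 0]
    - [0, 0, 0]
    - [0, 0, 0]
    - [0, 0, 0]
  twist:
    - [0, 0, 1]
    - [0, 0, 1]
    - [0, 0, 1]
    - [0, 0, 1]
    - [0, 0, 1]
    - [0, 0, 1]
    - [0, 0, 0.2]
    - [0, 0, 0]
  gripper: [1, 1, 1, 1, 1, 1, 1, 1]

```text
time: 16.45
tool_pos: [0.2331, 0.2103, 0.3004]
ee_rot: [-3.138, 0.011, 1.563]
wrist_force: [-0.7, 0.1, -0.7]
width: 0.0942
finger_force: 0.0
```

Run:
```python
from h import *
p,R,o=pose();print(o["joint_positions"].round(2),o["time"],p.round(3),o["ee_rot"].round(3))
R0=Ro.from_euler("xyz",[np.pi,0,np.pi/2-.0054])
Rb=R0*Ro.from_rotvec([0,np.pi/4,0])
delta(tool([.464,-.066,.042],Rb)-Rb.apply([0,0,.12]),R0)
```

```text
[ 0.56 -0.43  2.02 -0.01  1.56  0.56] 16.45 [0.233 0.21  0.3  ] [-3.138  0.011  1.563]
shift [-12.15   5.84   1.27] turn [-0.03  0.11 -0.03]
```

play_rows:
  translation:
    - [-0.93, 0.45, 0]
    - [-0.93, 0.45, 0]
    - [-0.93, 0.45, 0]
    - [-0.93, 0.45, 0]
    - [-0.93, 0.45, 0]
    - [-0.93, 0.45, 0]
    - [-0.93, 0.45, 0]
    - [-0.93, 0.45, 0]
  twist:
    - [0, 0, 0]
    - [0, 0, 0]
    - [0, 0, 0]
    - [0, 0, 0]
    - [0, 0, 0]
    - [0, 0, 0]
    - [0, 0, 0]
    - [0, 0, 0]
  gripper: [1, 1, 1, 1, 1, 1, 1, 1]

```text
time: 17.25
tool_pos: [0.3747, -0.0903, 0.3035]
ee_rot: [-3.139, 0.011, 1.562]
wrist_force: [0.4, 0.2, 0.8]
width: 0.094
finger_force: 0.0
```

play_rows:
  translation:
    - [-0.93, 0.45, 0]
    - [-0.93, 0.45, 0]
    - [-0.93, 0.45, 0]
    - [-0.93, 0.45, 0]
    - [-0.93, 0.44, 0]
    - [0, 0, 0]
  twist:
    - [0, 0, 0]
    - [0, 0, 0]
    - [0, 0, 0]
    - [0, 0, 0]
    - [0, 0, 0]
    - [0, 0, 0]
  gripper: [1, 1, 1, 1, 1, 1]

```text
time: 17.85
tool_pos: [0.4634, -0.2791, 0.304]
ee_rot: [-3.138, 0.012, 1.56]
wrist_force: [0.7, 0.6, -0.6]
width: 0.0938
finger_force: 0.0
```

play_rows:
  translation:
    - [0, 0, 0]
    - [0, 0, 0]
    - [0, 0, 0]
    - [0, 0, 0]
    - [0, 0, 0]
    - [0, 0, 0]
    - [0, 0, 0]
    - [0, 0, 0]
  twist:
    - [0, 1, 0]
    - [0, 1, 0]
    - [0, 1, 0]
    - [0, 1, 0]
    - [0, 1, 0]
    - [0, 1, 0]
    - [0, 1, 0]
    - [0, 0.9, 0]
  gripper: [1, 1, 1, 1, 1, 1, 1, 1]

```text
time: 18.65
tool_pos: [0.4622, -0.2746, 0.3052]
ee_rot: [-3.139, -0.783, 1.561]
wrist_force: [0.9, 0.5, -0.9]
width: 0.094
finger_force: 0.0
```

Run:
```python
from h import *
p,R,o=pose();print(o["joint_positions"].round(2),o["time"],p.round(3),o["ee_rot"].round(3))
R0=Ro.from_euler("xyz",[np.pi,0,np.pi/2-.0054])
Rb=R0*Ro.from_rotvec([0,np.pi/4,0])
for d in(.12,0): delta(tool([.464,-.066,.042],Rb)-Rb.apply([0,0,d]),Rb)
```

```text
[-0.79  0.26  1.46  0.58  1.97 -0.7 ] 18.65 [ 0.462 -0.275  0.305] [-3.139 -0.783  1.561]
shift [-0.96  0.02  0.84] turn [ 0.    0.02 -0.03]
shift [-0.96  0.02  3.84] turn [ 0.    0.02 -0.03]
```

play_rows:
  translation:
    - [-0.5, 0.02, 0.4]
    - [-0.46, 0, 0.6]
    - [0, 0, 0.7]
    - [0, 0, 0.7]
    - [0, 0, 0.6]
    - [0, 0, 0.5]
    - [0, 0, 0.34]
    - [0, 0, 0]
  twist:
    - [0, 0, 0]
    - [0, 0, 0]
    - [0, 0, 0]
    - [0, 0, 0]
    - [0, 0, 0]
    - [0, 0, 0]
    - [0, 0, 0]
    - [0, 0, 0]
  gripper: [1, 1, 1, 1, 1, 1, 1, 1]

```text
time: 19.45
tool_pos: [0.4628, -0.1928, 0.1677]
ee_rot: [-3.134, -0.781, 1.559]
wrist_force: [0.1, 0.2, 0.3]
width: 0.0938
finger_force: 0.0
```

play_rows:
  translation:
    - [0, 0, 0]
    - [0, 0, 0]
    - [0, 0, 0]
    - [0, 0, 0]
    - [0, 0, 0]
    - [0, 0, 0]
    - [0, 0, 0]
  twist:
    - [0, 0, 0]
    - [0, 0, 0]
    - [0, 0, 0]
    - [0, 0, 0]
    - [0, 0, 0]
    - [0, 0, 0]
    - [0, 0, 0]
  gripper: [-1, -1, -1, -1, -1, -1, -1]

```text
time: 20.15
tool_pos: [0.4638, -0.1949, 0.1694]
ee_rot: [-3.139, -0.778, 1.56]
wrist_force: [0.2, -2.1, 1.7]
width: 0.0582
finger_force: 30.0
```

```bash
cat >> h.py <<'E'
def arc(piv_y,n,ang=-np.pi/2,dz=0.0):
    "n equal rows turning about tool y round the edge y=piv_y,z=dz"
    p,R,o=pose(); x=R.inv().apply(np.array([p[0],piv_y,dz])-p); r=Ro.from_rotvec([0,ang/n,0])
    print("time",o["time"],"grasp",(p+R.apply([0,0,.18])).round(4),"rpy",o["ee_rot"].round(3),"F",o["wrist_force"].round(1),"w",round(o["width"],4),"j",o["joint_positions"].round(2))
    print("row shift",((x-r.apply(x))/.04).round(3),"turn",round(ang/n/.1,3),"n",n)
E
python3 - <<'E'
from h import *
for c in("side","top"):
    robot.snapshot(c); print([(np.round(d["centre"],4).tolist(),round(d["score"],2)) for d in robot.spot_point("tea_box_mid",c)])
arc(-.006,32); arc(-.008,32)
E
```

```text
[([0.4651, -0.0672, 0.0339], 0.58), ([0.7391, -0.0549, 0.0004], 0.31)]
[([0.4647, -0.0667, 0.033], 0.87)]
time 20.35 grasp [ 0.4648 -0.0685  0.0412] rpy [-3.139 -0.779  1.56 ] F [ 0.7 -2.3  2.2] w 0.0585 j [-0.68  0.31  1.69  0.59  1.67 -0.77]
row shift [ 0.311  0.    -0.011] turn -0.491 n 32
time 20.35 grasp [ 0.4648 -0.0685  0.0412] rpy [-3.139 -0.779  1.56 ] F [ 0.7 -2.3  2.2] w 0.0585 j [-0.68  0.31  1.69  0.59  1.67 -0.77]
row shift [ 0.309  0.    -0.01 ] turn -0.491 n 32
```

play_rows:
  translation:
    - [0.31, 0, -0.01]
    - [0.31, 0, -0.01]
    - [0.31, 0, -0.01]
    - [0.31, 0, -0.01]
    - [0.31, 0, -0.01]
    - [0.31, 0, -0.01]
    - [0.31, 0, -0.01]
    - [0.31, 0, -0.01]
  twist:
    - [0, -0.49, 0]
    - [0, -0.49, 0]
    - [0, -0.49, 0]
    - [0, -0.49, 0]
    - [0, -0.49, 0]
    - [0, -0.49, 0]
    - [0, -0.49, 0]
    - [0, -0.49, 0]
  gripper: [-1, -1, -1, -1, -1, -1, -1, -1]

```text
time: 21.15
tool_pos: [0.4645, -0.1153, 0.2286]
ee_rot: [-3.14, -0.384, 1.561]
wrist_force: [0.1, -2.6, 1.1]
width: 0.0579
finger_force: 30.0
```

```bash
cat >> h.py <<'E'
def chk(g0,piv0,ang0=-.779):
    "where the box edge is now, from the rigid grasp (g0 = grasp yz at start, edge piv0 yz)"
    p,R,o=pose(); R0=Ro.from_euler("xyz",[-np.pi,ang0,1.56])
    e=R0.inv().apply(np.array([0,piv0[0]-g0[0],piv0[1]-g0[1]])); g=p+R.apply([0,0,.18]); print("edge",(g+R.apply(e)).round(4),"F",o["wrist_force"].round(1),"rpy",o["ee_rot"].round(3),"j",o["joint_positions"].round(2))
E
python3 - <<'E'
from h import *
chk((-.0685,.0412),(-.0055,0)); arc(-.005,24,-3*np.pi/8)
E
```

```text
edge [ 0.4644 -0.0055 -0.0005] F [ 0.1 -2.6  1.1] rpy [-3.14  -0.384  1.561] j [-0.47  0.08  1.76  0.34  1.48 -0.52]
time 21.15 grasp [ 0.4648 -0.0478  0.0617] rpy [-3.14  -0.384  1.561] F [ 0.1 -2.6  1.1] w 0.0579 j [-0.47  0.08  1.76  0.34  1.48 -0.52]
row shift [ 0.311  0.    -0.013] turn -0.491 n 24
```

Excellent tracking; continue.

play_rows:
  translation:
    - [0.31, 0, -0.014]
    - [0.31, 0, -0.014]
    - [0.31, 0, -0.014]
    - [0.31, 0, -0.014]
    - [0.31, 0, -0.014]
    - [0.31, 0, -0.014]
    - [0.31, 0, -0.014]
    - [0.31, 0, -0.014]
  twist:
    - [0, -0.49, 0]
    - [0, -0.49, 0]
    - [0, -0.49, 0]
    - [0, -0.49, 0]
    - [0, -0.49, 0]
    - [0, -0.49, 0]
    - [0, -0.49, 0]
    - [0, -0.49, 0]
  gripper: [-1, -1, -1, -1, -1, -1, -1, -1]

```text
time: 21.95
tool_pos: [0.4651, -0.0194, 0.2532]
ee_rot: [-3.139, 0.007, 1.562]
wrist_force: [0.6, -0.8, -0.8]
width: 0.0584
finger_force: 30.0
```

play_rows:
  translation:
    - [0.31, 0, -0.014]
    - [0.31, 0, -0.014]
    - [0.31, 0, -0.014]
    - [0.31, 0, -0.014]
    - [0.31, 0, -0.014]
    - [0.31, 0, -0.014]
    - [0.31, 0, -0.014]
    - [0.31, 0, -0.014]
  twist:
    - [0, -0.49, 0]
    - [0, -0.49, 0]
    - [0, -0.49, 0]
    - [0, -0.49, 0]
    - [0, -0.49, 0]
    - [0, -0.49, 0]
    - [0, -0.49, 0]
    - [0, -0.49, 0]
  gripper: [-1, -1, -1, -1, -1, -1, -1, -1]

```text
time: 22.75
tool_pos: [0.4655, 0.0785, 0.2395]
ee_rot: [-3.136, 0.399, 1.564]
wrist_force: [1.2, -0.4, -1.4]
width: 0.0579
finger_force: 30.0
```

Run:
```python
from h import *
chk((-.0685,.0412),(-.0055,0)); arc(-.0045,8,-np.pi/8)
```

```text
edge [ 4.629e-01 -5.300e-03 -4.000e-04] F [ 1.2 -0.4 -1.4] rpy [-3.136  0.399  1.564] j [ 0.17  0.05  1.77 -0.4   1.41  0.26]
time 22.75 grasp [0.4641 0.0086 0.0736] rpy [-3.136  0.399  1.564] F [ 1.2 -0.4 -1.4] w 0.0579 j [ 0.17  0.05  1.77 -0.4   1.41  0.26]
row shift [ 0.311  0.    -0.013] turn -0.491 n 8
```

play_rows:
  translation:
    - [0.31, 0, -0.014]
    - [0.31, 0, -0.014]
    - [0.31, 0, -0.014]
    - [0.31, 0, -0.014]
    - [0.31, 0, -0.014]
    - [0.31, 0, -0.014]
    - [0.155, 0, -0.007]
    - [0.155, 0, -0.007]
  twist:
    - [0, -0.49, 0]
    - [0, -0.49, 0]
    - [0, -0.49, 0]
    - [0, -0.49, 0]
    - [0, -0.49, 0]
    - [0, -0.49, 0]
    - [0, -0.245, 0]
    - [0, -0.245, 0]
  gripper: [-1, -1, -1, -1, -1, -1, -1, -1]

```text
time: 23.55
tool_pos: [0.4662, 0.154, 0.198]
ee_rot: [-3.135, 0.741, 1.566]
wrist_force: [-0.6, -0.7, -2.5]
width: 0.0583
finger_force: 30.0
```

play_rows:
  translation:
    - [0.155, 0, -0.007]
    - [0.155, 0, -0.007]
    - [0, 0, 0]
    - [0, 0, 0]
  twist:
    - [0, -0.245, 0]
    - [0, -0.245, 0]
    - [0, 0, 0]
    - [0, 0, 0]
  gripper: [-1, -1, -1, -1]

```text
time: 23.95
tool_pos: [0.4668, 0.163, 0.1908]
ee_rot: [-3.137, 0.789, 1.565]
wrist_force: [0.2, -0.7, -0.9]
width: 0.0583
finger_force: 30.0
```

Run:
```python
from h import *
chk((-.0685,.0412),(-.0055,0)); p,R,o=pose(); print("down",R.inv().apply([0,0,-1]).round(2),"grasp",(p+R.apply([0,0,.18])).round(4))
for c in("side","top"):
    im=robot.snapshot(c); print([(np.round(d["centre"],4).tolist(),round(d["score"],2)) for d in robot.spot_point("tea_box_mid",c)])
    if c=="side": cv2.imwrite("pics/side3.png",cv2.resize(im[100:300,270:470],None,fx=3,fy=3)[:,:,::-1])
```

```text
edge [ 0.4641 -0.0057  0.0008] F [ 0.2 -0.7 -0.9] rpy [-3.137  0.789  1.565] j [ 0.42  0.26  1.71 -0.7   1.57  0.58]
down [0.71 0.   0.7 ] grasp [0.4653 0.0353 0.064 ]
[([0.4626, 0.0254, 0.0606], 0.87)]
[([0.4654, 0.0276, 0.0623], 0.82)]
```

View pics/side3.png

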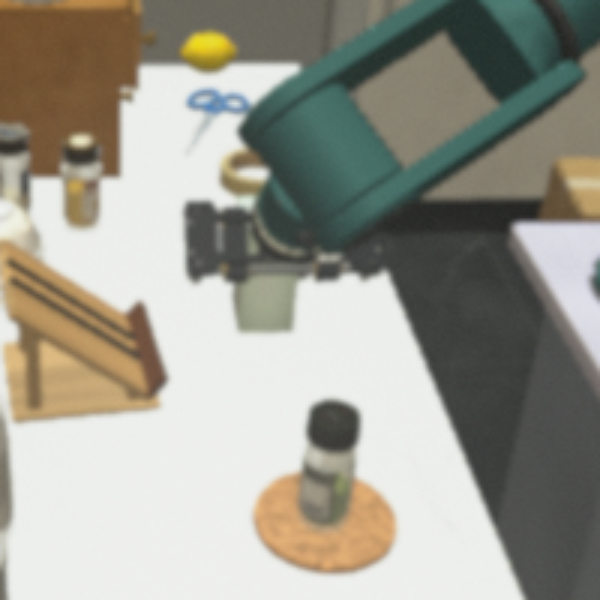

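The box stands on its end with its base towards the coaster (265,300), and the jar stands upright on the coaster at (328,465). I set the box down and let go.

play_rows:
  translation:
    - [0.01, 0, 0.01]
    - [0.01, 0, 0.01]
    - [0, 0, 0]
    - [0, 0, 0]
  twist:
    - [0, 0, 0]
    - [0, 0, 0]
    - [0, 0, 0]
    - [0, 0, 0]
  gripper: [-1, -1, -1, -1]

```text
time: 24.55
tool_pos: [0.4668, 0.163, 0.1898]
ee_rot: [-3.138, 0.789, 1.565]
wrist_force: [1.1, 0.6, -2.0]
width: 0.0579
finger_force: 30.0
```

play_rows:
  translation:
    - [0.005, 0, 0.005]
    - [0, 0, 0]
    - [0, 0, 0]
    - [0, 0, 0]
    - [0, 0, 0]
    - [0, 0, 0]
    - [0, 0, 0]
    - [0, 0, 0]
  twist:
    - [0, 0, 0]
    - [0, 0, 0]
    - [0, 0, 0]
    - [0, 0, 0]
    - [0, 0, 0]
    - [0, 0, 0]
    - [0, 0, 0]
    - [0, 0, 0]
  gripper: [-1, -1, 0.35, 0.35, 1, 1, 1, 1]

```text
time: 25.35
tool_pos: [0.4668, 0.163, 0.1895]
ee_rot: [-3.138, 0.789, 1.565]
wrist_force: [0.5, -0.1, 0.4]
width: 0.0918
finger_force: 0.0
```

play_rows:
  translation:
    - [0, 0, -0.2]
    - [0, 0, -0.5]
    - [0, 0, -0.7]
    - [0, 0, -0.8]
    - [0, 0, -0.8]
    - [0, 0, 0]
    - [0, 0, 0]
    - [0, 0, 0]
  twist:
    - [0, 0, 0]
    - [0, 0, 0]
    - [0, 0, 0]
    - [0, 0, 0]
    - [0, 0, 0]
    - [0, 0, 0]
    - [0, 0, 0]
    - [0, 0, 0]
  gripper: [1, 1, 1, 1, 1, 1, 1, 1]

```text
time: 26.15
tool_pos: [0.4675, 0.2475, 0.2728]
ee_rot: [-3.135, 0.79, 1.566]
wrist_force: [-0.3, -0.0, -0.5]
width: 0.0937
finger_force: 0.0
```

Run:
```python
from h import *
for c in("side","top"):
    im=robot.snapshot(c); print([(np.round(d["centre"],4).tolist(),round(d["score"],2)) for d in robot.spot_point("tea_box_mid",c)])
p,R,o=pose();print(o["joint_positions"].round(2),o["time"],p.round(4),o["ee_rot"].round(3))
R0=Ro.from_euler("xyz",[np.pi,0,np.pi/2-.0054]); Rb=R0*Ro.from_rotvec([0,np.pi/4,0])
delta(tool([.464,.0265,.074],Rb)-Rb.apply([0,0,.12]),Rb)
```

```text
[([0.4654, 0.0275, 0.0628], 0.84)]
[([0.4663, 0.0261, 0.0645], 0.9)]
[ 0.55  0.27  1.52 -0.66  1.79  0.56] 26.35 [0.4676 0.2474 0.273 ] [-3.135  0.79   1.566]
shift [-7.85 -0.01  7.46] turn [-0.05 15.75 -0.05]
```

Run:
```python
from h import *
arc(.025,24,1.575,.063)
```

```text
time 26.35 grasp [0.4658 0.1195 0.1463] rpy [-3.135  0.79   1.566] F [ 0.6  0.4 -0.1] w 0.094 j [ 0.55  0.27  1.52 -0.66  1.79  0.56]
row shift [-0.502  0.     0.004] turn 0.656 n 24
```

play_rows:
  translation:
    - [-0.5, 0, 0]
    - [-0.5, 0, 0]
    - [-0.5, 0, 0]
    - [-0.5, 0, 0]
    - [-0.5, 0, 0]
    - [-0.5, 0, 0]
    - [-0.5, 0, 0]
    - [-0.5, 0, 0]
  twist:
    - [0, 0.656, 0]
    - [0, 0.656, 0]
    - [0, 0.656, 0]
    - [0, 0.656, 0]
    - [0, 0.656, 0]
    - [0, 0.656, 0]
    - [0, 0.656, 0]
    - [0, 0.656, 0]
  gripper: [1, 1, 1, 1, 1, 1, 1, 1]

```text
time: 27.15
tool_pos: [0.4666, 0.113, 0.3581]
ee_rot: [-3.139, 0.262, 1.562]
wrist_force: [1.2, 0.2, -0.3]
width: 0.0942
finger_force: 0.0
```

play_rows:
  translation:
    - [-0.5, 0, 0]
    - [-0.5, 0, 0]
    - [-0.5, 0, 0]
    - [-0.5, 0, 0]
    - [-0.5, 0, 0]
    - [-0.5, 0, 0]
    - [-0.5, 0, 0]
    - [-0.5, 0, 0]
  twist:
    - [0, 0.656, 0]
    - [0, 0.656, 0]
    - [0, 0.656, 0]
    - [0, 0.656, 0]
    - [0, 0.656, 0]
    - [0, 0.656, 0]
    - [0, 0.656, 0]
    - [0, 0.656, 0]
  gripper: [1, 1, 1, 1, 1, 1, 1, 1]

```text
time: 27.95
tool_pos: [0.465, -0.0452, 0.3631]
ee_rot: [-3.139, -0.263, 1.56]
wrist_force: [-0.7, -0.4, 0.6]
width: 0.0938
finger_force: 0.0
```

play_rows:
  translation:
    - [-0.5, 0, 0]
    - [-0.5, 0, 0]
    - [-0.5, 0, 0]
    - [-0.5, 0, 0]
    - [-0.5, 0, 0]
    - [-0.5, 0, 0]
    - [-0.5, 0, 0]
    - [-0.5, 0, 0]
  twist:
    - [0, 0.656, 0]
    - [0, 0.656, 0]
    - [0, 0.656, 0]
    - [0, 0.656, 0]
    - [0, 0.656, 0]
    - [0, 0.656, 0]
    - [0, 0.656, 0]
    - [0, 0.656, 0]
  gripper: [1, 1, 1, 1, 1, 1, 1, 1]

```text
time: 28.75
tool_pos: [0.4635, -0.1847, 0.2881]
ee_rot: [-3.137, -0.788, 1.557]
wrist_force: [-0.2, -0.4, 0.6]
width: 0.0943
finger_force: 0.0
```

Run:
```python
from h import *
for c in("side","top"):
    im=robot.snapshot(c); print([(np.round(d["centre"],4).tolist(),round(d["score"],2)) for d in robot.spot_point("tea_box_mid",c)])
p,R,o=pose();print(o["joint_positions"].round(2),o["time"],p.round(4),o["ee_rot"].round(3))
R0=Ro.from_euler("xyz",[np.pi,0,np.pi/2-.0054]); Rb=R0*Ro.from_rotvec([0,np.pi/4,0])
for d in(.12,0):delta(tool([.465,.0268,.074],Rb)-Rb.apply([0,0,d]),Rb)
```

```text
[([0.4672, 0.0254, 0.0579], 0.74)]
[([0.4638, 0.0249, 0.0617], 0.95), ([0.6415, 0.1241, 0.0746], 0.69)]
[-0.66  0.17  1.61  0.62  1.86 -0.63] 28.95 [ 0.4637 -0.1838  0.2884] [-3.135 -0.786  1.556]
shift [-0.07  0.    0.01] turn [ 0.   -0.   -0.06]
shift [-0.07  0.    3.01] turn [ 0.   -0.   -0.06]
```

play_rows:
  translation:
    - [-0.03, 0, 0.4]
    - [-0.03, 0, 0.5]
    - [0, 0, 0.6]
    - [0, 0, 0.6]
    - [0, 0, 0.5]
    - [0, 0, 0.4]
    - [0, 0, 0]
    - [0, 0, 0]
  twist:
    - [0, 0, -0.06]
    - [0, 0, 0]
    - [0, 0, 0]
    - [0, 0, 0]
    - [0, 0, 0]
    - [0, 0, 0]
    - [0, 0, 0]
    - [0, 0, 0]
  gripper: [1, 1, 1, 1, 1, 1, 1, -1]

```text
time: 29.75
tool_pos: [0.4644, -0.0994, 0.2028]
ee_rot: [3.138, -0.785, 1.57]
wrist_force: [0.7, 0.4, -0.1]
width: 0.089
finger_force: 0.0
```

play_rows:
  translation:
    - [0, 0, 0]
    - [0, 0, 0]
    - [0, 0, 0]
    - [0, 0, 0]
    - [0, 0, 0]
    - [0, 0, 0]
  twist:
    - [0, 0, 0]
    - [0, 0, 0]
    - [0, 0, 0]
    - [0, 0, 0]
    - [0, 0, 0]
    - [0, 0, 0]
  gripper: [-1, -1, -1, -1, -1, -1]

```text
time: 30.35
tool_pos: [0.4646, -0.1008, 0.2027]
ee_rot: [3.139, -0.785, 1.568]
wrist_force: [-1.4, -1.2, 1.7]
width: 0.0581
finger_force: 30.0
```

Run:
```python
from h import *
arc(.059,32)
```

```text
time 30.35 grasp [0.4655 0.0265 0.0754] rpy [ 3.139 -0.785  1.568] F [-1.4 -1.2  1.7] w 0.0581 j [-0.53  0.18  1.78  0.66  1.63 -0.65]
row shift [0.313 0.    0.045] turn -0.491 n 32
```

play_rows:
  translation:
    - [0.313, 0, 0.045]
    - [0.313, 0, 0.045]
    - [0.313, 0, 0.045]
    - [0.313, 0, 0.045]
    - [0.313, 0, 0.045]
    - [0.313, 0, 0.045]
    - [0.313, 0, 0.045]
    - [0.313, 0, 0.045]
  twist:
    - [0, -0.49, 0]
    - [0, -0.49, 0]
    - [0, -0.49, 0]
    - [0, -0.49, 0]
    - [0, -0.49, 0]
    - [0, -0.49, 0]
    - [0, -0.49, 0]
    - [0, -0.49, 0]
  gripper: [-1, -1, -1, -1, -1, -1, -1, -1]

```text
time: 31.15
tool_pos: [0.4648, -0.0107, 0.2484]
ee_rot: [3.139, -0.391, 1.566]
wrist_force: [-1.2, -1.3, 0.9]
width: 0.0584
finger_force: 30.0
```

play_rows:
  translation:
    - [0.313, 0, 0.045]
    - [0.313, 0, 0.045]
    - [0.313, 0, 0.045]
    - [0.313, 0, 0.045]
    - [0.313, 0, 0.045]
    - [0.313, 0, 0.045]
    - [0.313, 0, 0.045]
    - [0.313, 0, 0.045]
  twist:
    - [0, -0.49, 0]
    - [0, -0.49, 0]
    - [0, -0.49, 0]
    - [0, -0.49, 0]
    - [0, -0.49, 0]
    - [0, -0.49, 0]
    - [0, -0.49, 0]
    - [0, -0.49, 0]
  gripper: [-1, -1, -1, -1, -1, -1, -1, -1]

```text
time: 31.95
tool_pos: [0.4653, 0.0896, 0.2564]
ee_rot: [3.14, 0.001, 1.566]
wrist_force: [-0.9, -1.5, 1.3]
width: 0.058
finger_force: 30.0
```

Run:
```python
from h import *
chk((.0265,.0754),(.059,0),-.785); arc(.059,16,-np.pi/4)
```

```text
edge [4.654e-01 5.900e-02 1.000e-04] F [-0.9 -1.5  1.3] rpy [3.140e+00 1.000e-03 1.566e+00] j [ 0.07 -0.    1.76 -0.    1.38  0.08]
time 31.95 grasp [0.4657 0.0894 0.0764] rpy [3.140e+00 1.000e-03 1.566e+00] F [-0.9 -1.5  1.3] w 0.058 j [ 0.07 -0.    1.76 -0.    1.38  0.08]
row shift [0.314 0.    0.045] turn -0.491 n 16
```

play_rows:
  translation:
    - [0.314, 0, 0.044]
    - [0.314, 0, 0.044]
    - [0.314, 0, 0.044]
    - [0.314, 0, 0.044]
    - [0.314, 0, 0.044]
    - [0.314, 0, 0.044]
    - [0.314, 0, 0.044]
    - [0.314, 0, 0.044]
  twist:
    - [0, -0.49, 0]
    - [0, -0.49, 0]
    - [0, -0.49, 0]
    - [0, -0.49, 0]
    - [0, -0.49, 0]
    - [0, -0.49, 0]
    - [0, -0.49, 0]
    - [0, -0.49, 0]
  gripper: [-1, -1, -1, -1, -1, -1, -1, -1]

```text
time: 32.75
tool_pos: [0.4659, 0.1857, 0.2254]
ee_rot: [3.139, 0.394, 1.565]
wrist_force: [-0.1, -1.2, 1.0]
width: 0.0583
finger_force: 30.0
```

play_rows:
  translation:
    - [0.314, 0, 0.044]
    - [0.314, 0, 0.044]
    - [0.314, 0, 0.044]
    - [0.314, 0, 0.044]
    - [0.314, 0, 0.044]
    - [0.157, 0, 0.022]
    - [0.157, 0, 0.022]
    - [0.157, 0, 0.022]
  twist:
    - [0, -0.49, 0]
    - [0, -0.49, 0]
    - [0, -0.49, 0]
    - [0, -0.49, 0]
    - [0, -0.49, 0]
    - [0, -0.245, 0]
    - [0, -0.245, 0]
    - [0, -0.245, 0]
  gripper: [-1, -1, -1, -1, -1, -1, -1, -1]

```text
time: 33.55
tool_pos: [0.4663, 0.25, 0.1748]
ee_rot: [3.139, 0.711, 1.564]
wrist_force: [0.7, -0.9, 3.3]
width: 0.0583
finger_force: 30.0
```

play_rows:
  translation:
    - [0.157, 0, 0.022]
    - [0.157, 0, 0.022]
    - [0.1, 0, 0.014]
    - [0, 0, 0]
    - [0, 0, 0]
  twist:
    - [0, -0.245, 0]
    - [0, -0.245, 0]
    - [0, -0.16, 0]
    - [0, 0, 0]
    - [0, 0, 0]
  gripper: [-1, -1, -1, -1, -1]

```text
time: 34.05
tool_pos: [0.4663, 0.261, 0.162]
ee_rot: [3.139, 0.775, 1.564]
wrist_force: [0.0, 0.2, 4.7]
width: 0.0582
finger_force: 30.0
```

Run:
```python
from h import *
chk((.0265,.0754),(.059,0),-.785); chk((.0265,.0754),(.059,.122),-.785)
```

```text
edge [4.653e-01 6.000e-02 1.000e-04] F [0.  0.2 4.7] rpy [3.139 0.775 1.564] j [ 0.57  0.4   1.59 -0.63  1.63  0.7 ]
edge [0.4659 0.182  0.0014] F [0.  0.2 4.7] rpy [3.139 0.775 1.564] j [ 0.57  0.4   1.59 -0.63  1.63  0.7 ]
```

play_rows:
  translation:
    - [0.05, 0, 0.007]
    - [0.02, 0, 0.002]
    - [0, 0, 0]
    - [0, 0, 0]
    - [0, 0, 0]
    - [0, 0, 0]
    - [0, 0, 0]
    - [0, 0, 0]
  twist:
    - [0, -0.08, 0]
    - [0, -0.04, 0]
    - [0, 0, 0]
    - [0, 0, 0]
    - [0, 0, 0]
    - [0, 0, 0]
    - [0, 0, 0]
    - [0, 0, 0]
  gripper: [-1, -1, -1, 0.35, 0.35, 1, 1, 1]

```text
time: 34.85
tool_pos: [0.4662, 0.2625, 0.1592]
ee_rot: [3.14, 0.786, 1.565]
wrist_force: [0.0, 0.8, 0.5]
width: 0.0842
finger_force: 0.0
```

play_rows:
  translation:
    - [0, 0, 0]
    - [0, 0, -0.2]
    - [0, 0, -0.5]
    - [0, 0, -0.7]
    - [0, 0, -0.8]
    - [0, 0, -0.8]
    - [0, 0, 0]
    - [0, 0, 0]
  twist:
    - [0, 0, 0]
    - [0, 0, 0]
    - [0, 0, 0]
    - [0, 0, 0]
    - [0, 0, 0]
    - [0, 0, 0]
    - [0, 0, 0]
    - [0, 0, 0]
  gripper: [1, 1, 1, 1, 1, 1, 1, 1]

```text
time: 35.65
tool_pos: [0.4665, 0.3478, 0.2447]
ee_rot: [3.138, 0.785, 1.565]
wrist_force: [1.4, 0.0, 0.7]
width: 0.0941
finger_force: 0.0
```

Run:
```python
from h import *
for c in("side","top"):
    im=robot.snapshot(c); print([(np.round(d["centre"],4).tolist(),round(d["score"],2)) for d in robot.spot_point("tea_box_mid",c)])
    if c=="side": cv2.imwrite("pics/side4.png",cv2.resize(im[100:300,270:470],None,fx=3,fy=3)[:,:,::-1])
p,R,o=pose();print(o["joint_positions"].round(2),o["time"],p.round(4),o["ee_rot"].round(3))
R0=Ro.from_euler("xyz",[np.pi,0,np.pi/2-.0054])
arc(.121,12,.785,.0325)
```

```text
[([0.466, 0.1189, 0.0313], 0.64), ([0.4551, 0.3324, 0.0088], 0.46)]
[([0.4669, 0.1201, 0.0353], 0.69), ([0.4582, 0.3292, 0.0058], 0.5)]
[ 0.68  0.42  1.38 -0.61  1.85  0.67] 35.85 [0.4663 0.3463 0.2429] [-3.14   0.788  1.566]
time 35.85 grasp [0.4654 0.2188 0.1159] rpy [-3.14   0.788  1.566] F [-0.3  0.4 -0. ] w 0.0938 j [ 0.68  0.42  1.38 -0.61  1.85  0.67]
row shift [-0.504  0.     0.   ] turn 0.654 n 12
```

View pics/side4.png

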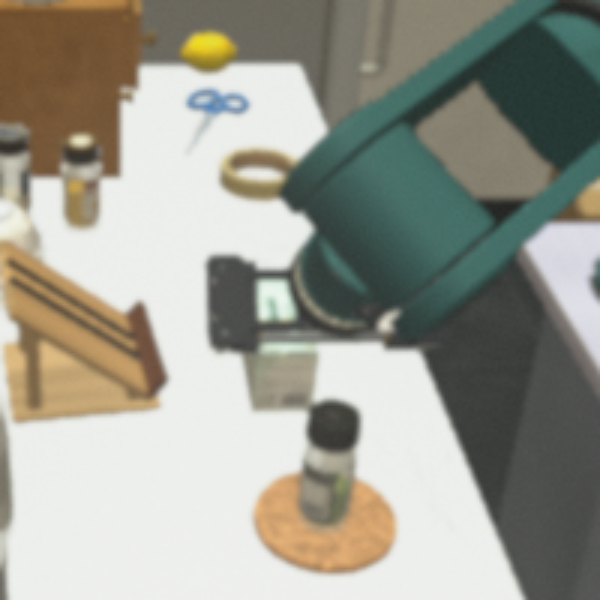

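The box lies flat at (285,340) in the crop with the printed lid up, and the jar is undisturbed. Next I swing over the box, grasp it from above and carry it.

play_rows:
  translation:
    - [-0.5, 0, 0]
    - [-0.5, 0, 0]
    - [-0.5, 0, 0]
    - [-0.5, 0, 0]
    - [-0.5, 0, 0]
    - [-0.5, 0, 0]
    - [-0.5, 0, 0]
    - [-0.5, 0, 0]
  twist:
    - [0, 0.656, 0]
    - [0, 0.656, 0]
    - [0, 0.656, 0]
    - [0, 0.656, 0]
    - [0, 0.656, 0]
    - [0, 0.656, 0]
    - [0, 0.656, 0]
    - [0, 0.656, 0]
  gripper: [1, 1, 1, 1, 1, 1, 1, 1]

```text
time: 36.65
tool_pos: [0.4654, 0.2116, 0.3274]
ee_rot: [3.141, 0.259, 1.565]
wrist_force: [-0.1, -0.6, 0.3]
width: 0.0939
finger_force: 0.0
```

play_rows:
  translation:
    - [-0.5, 0, 0]
    - [-0.5, 0, 0]
    - [-0.5, 0, 0]
    - [-0.5, 0, 0]
    - [0, 0, 0]
    - [0, 0, 0]
  twist:
    - [0, 0.656, 0]
    - [0, 0.656, 0]
    - [0, 0.656, 0]
    - [0, 0.656, 0]
    - [0, 0, 0]
    - [0, 0, 0]
  gripper: [1, 1, 1, 1, 1, 1]

```text
time: 37.25
tool_pos: [0.4652, 0.1336, 0.3401]
ee_rot: [3.141, -0.0, 1.564]
wrist_force: [-0.5, 0.1, 0.1]
width: 0.0938
finger_force: 0.0
```

Run:
```python
from h import *
for c in("side","top"):
    im=robot.snapshot(c); print([(np.round(d["centre"],4).tolist(),round(d["score"],2)) for d in robot.spot_point("tea_box_mid",c)])
R0=Ro.from_euler("xyz",[np.pi,0,np.pi/2-.0054])
delta(tool([.466,.1205,.041],R0),R0); print(pose()[2]["time"])
```

```text
[]
[([0.4691, 0.1198, 0.0366], 0.59)]
shift [-0.37  0.02  2.98] turn [ 0.01 -0.01  0.02]
37.45
```

play_rows:
  translation:
    - [-0.2, 0.02, 0.4]
    - [-0.17, 0, 0.5]
    - [0, 0, 0.6]
    - [0, 0, 0.6]
    - [0, 0, 0.5]
    - [0, 0, 0.38]
    - [0, 0, 0]
    - [0, 0, 0]
  twist:
    - [0, 0, 0]
    - [0, 0, 0]
    - [0, 0, 0]
    - [0, 0, 0]
    - [0, 0, 0]
    - [0, 0, 0]
    - [0, 0, 0]
    - [0, 0, 0]
  gripper: [1, 1, 1, 1, 1, 1, 1, -1]

```text
time: 38.25
tool_pos: [0.4664, 0.1203, 0.2216]
ee_rot: [3.141, -0.001, 1.567]
wrist_force: [0.2, -0.2, 0.9]
width: 0.089
finger_force: 0.0
```

play_rows:
  translation:
    - [0, 0, 0]
    - [0, 0, 0]
    - [0, 0, 0]
    - [0, 0, 0]
    - [0, 0, 0]
    - [0, 0, 0]
  twist:
    - [0, 0, 0]
    - [0, 0, 0]
    - [0, 0, 0]
    - [0, 0, 0]
    - [0, 0, 0]
    - [0, 0, 0]
  gripper: [-1, -1, -1, -1, -1, -1]

```text
time: 38.85
tool_pos: [0.4664, 0.1197, 0.2222]
ee_rot: [3.14, -0.002, 1.566]
wrist_force: [-0.8, 0.5, 4.0]
width: 0.0581
finger_force: 30.0
```

Run:
```python
from h import *
p,R,o=pose(); print("grasp",(p+R.apply([0,0,.18])).round(4),o["ee_rot"].round(3),o["width"],o["joint_positions"].round(2))
robot.snapshot("top");print([(np.round(d["centre"],4).tolist(),round(d["score"],2)) for d in robot.spot_point("tea_box_mid","top")])
```

```text
grasp [0.4667 0.1199 0.0422] [ 3.140e+00 -2.000e-03  1.566e+00] 0.05806994043127362 [0.13 0.05 1.79 0.   1.31 0.14]
[]
```

play_rows:
  translation:
    - [0, 0, -0.2]
    - [0, 0, -0.5]
    - [0, 0, -0.8]
    - [0, 0, -0.8]
    - [0, 0, -0.8]
    - [0, 0, -0.8]
    - [0, 0, -0.5]
    - [0, 0, 0]
  twist:
    - [0, 0, 0]
    - [0, 0, 0]
    - [0, 0, 0]
    - [0, 0, 0]
    - [0, 0, 0]
    - [0, 0, 0]
    - [0, 0, 0]
    - [0, 0, 0]
  gripper: [-1, -1, -1, -1, -1, -1, -1, -1]

```text
time: 39.75
tool_pos: [0.4665, 0.1194, 0.401]
ee_rot: [3.133, -0.002, 1.566]
wrist_force: [-0.4, 0.2, -0.8]
width: 0.058
finger_force: 30.0
```

play_rows:
  translation:
    - [0, 0, 0]
    - [0, 0, 0]
    - [0, 0, 0]
    - [0, 0, 0]
    - [0, 0, 0]
    - [0, 0, 0]
    - [0, 0, 0]
    - [0, 0, 0]
  twist:
    - [0, 0, 0.5]
    - [0, 0, 1]
    - [0, 0, 1]
    - [0, 0, 1]
    - [0, 0, 1]
    - [0, 0, 1]
    - [0, 0, 1]
    - [0, 0, 1]
  gripper: [-1, -1, -1, -1, -1, -1, -1, -1]

```text
time: 40.55
tool_pos: [0.4659, 0.1193, 0.3951]
ee_rot: [-3.139, 0.001, 0.812]
wrist_force: [0.0, 0.6, -1.8]
width: 0.058
finger_force: 30.0
```

play_rows:
  translation:
    - [0, 0, 0]
    - [0, 0, 0]
    - [0, 0, 0]
    - [0, 0, 0]
    - [0, 0, 0]
    - [0, 0, 0]
    - [0, 0, 0]
    - [0, 0, 0]
  twist:
    - [0, 0, 1]
    - [0, 0, 1]
    - [0, 0, 1]
    - [0, 0, 1]
    - [0, 0, 1]
    - [0, 0, 1]
    - [0, 0, 0.6]
    - [0, 0, 0.4]
  gripper: [-1, -1, -1, -1, -1, -1, -1, -1]

```text
time: 41.35
tool_pos: [0.4659, 0.1193, 0.3951]
ee_rot: [-3.141, 0.002, 0.114]
wrist_force: [0.3, 0.1, -1.9]
width: 0.0578
finger_force: 30.0
```

play_rows:
  translation:
    - [0, 0, 0]
    - [0, 0, 0]
    - [0, 0, 0]
    - [0, 0, 0]
    - [0, 0, 0]
    - [0, 0, 0]
    - [0, 0, 0]
    - [0, 0, 0]
  twist:
    - [0, 0.5, 0]
    - [0, 1, 0]
    - [0, 1, 0]
    - [0, 1, 0]
    - [0, 1, 0]
    - [0, 1, 0]
    - [0, 1, 0]
    - [0, 0.48, 0]
  gripper: [-1, -1, -1, -1, -1, -1, -1, -1]

```text
time: 42.15
tool_pos: [0.4652, 0.1193, 0.3944]
ee_rot: [-3.14, -0.697, 0.115]
wrist_force: [-0.1, 0.5, -2.1]
width: 0.0583
finger_force: 30.0
```

```bash
cat >> h.py <<'E'
rest=np.array([.6466,.1238,.0764]); Rs=Ro.from_euler("ZY",[.1155,-np.radians(40)])
Rp=Rs*Ro.from_euler("x",np.pi)
def stand():
    p,R,o=pose(); g=p+R.apply([0,0,.18]); print("t",o["time"],"grasp in rest frame mm",(Rs.inv().apply(g-rest)*1e3).round(1),"turn err",((R.inv()*Rp).as_rotvec()/.1).round(2),"F rest",Rs.inv().apply(o["wrist_force"]).round(1))
E
python3 - <<'E'
from h import *
stand(); delta(tool(rest+Rs.apply([-.001,0,.1]),Rp),Rp); print(pose()[2]["joint_positions"].round(2),pose()[0])
E
```

```text
t 42.15 grasp in rest frame mm [ 65.8  16.6 179.8] turn err [-0.01  0.01 -0.  ] F rest [-1.4  0.5 -1.6]
shift [-1.67  0.41  2.  ] turn [-0.01  0.01 -0.  ]
[ 0.14 -0.28  1.8  -0.02  0.93  1.6 ] [0.46520722 0.11928605 0.39440837]
```

play_rows:
  translation:
    - [-0.2, 0.1, 0.2]
    - [-0.4, 0.1, 0.4]
    - [-0.4, 0.1, 0.5]
    - [-0.4, 0.11, 0.5]
    - [-0.27, 0, 0.4]
    - [0, 0, 0]
    - [0, 0, 0]
    - [0, 0, 0]
  twist:
    - [0, 0, 0]
    - [0, 0, 0]
    - [0, 0, 0]
    - [0, 0, 0]
    - [0, 0, 0]
    - [0, 0, 0]
    - [0, 0, 0]
    - [0, 0, 0]
  gripper: [-1, -1, -1, -1, -1, -1, -1, -1]

```text
time: 42.95
tool_pos: [0.4687, 0.1033, 0.2944]
ee_rot: [-3.14, -0.701, 0.115]
wrist_force: [0.5, 0.9, -2.2]
width: 0.0582
finger_force: 30.0
```

Run:
```python
from h import *
stand()
for c in("side","top"):
    im=robot.snapshot(c); print([((Rs.inv().apply(np.array(d["centre"])-rest)*1e3).round(1),round(d["score"],2)) for d in robot.spot_point("tea_box_mid",c)])
    if c=="top": cv2.imwrite("pics/top5.png",cv2.resize(im[120:270,220:420],None,fx=3.9,fy=3.9,interpolation=2)[:,:,::-1])
```

```text
t 42.95 grasp in rest frame mm [  3.5   0.3 102.1] turn err [-0.01 -0.03 -0.  ] F rest [-0.9  0.8 -2.1]
[(array([ 4.8, -1.6, 90.6]), 0.77)]
[(array([ 5.6,  1.4, 97.6]), 0.91)]
```

View pics/top5.png

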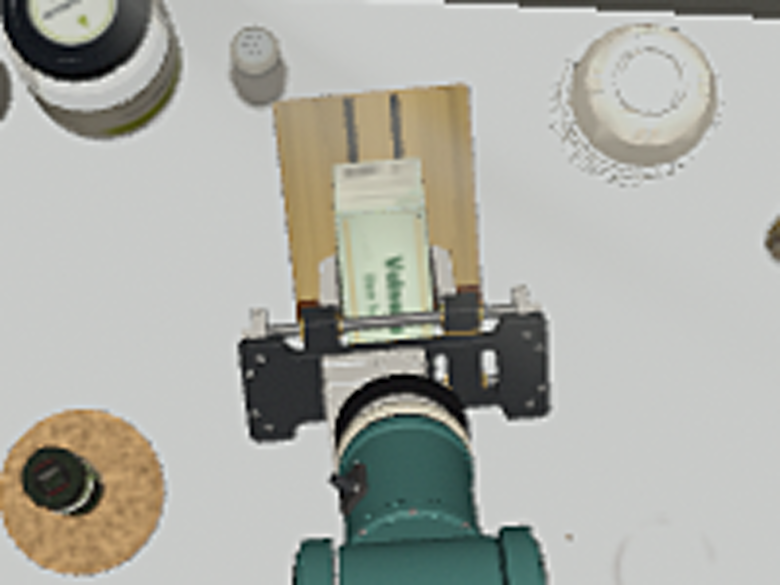

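The box is held lid up over the stand at (385,250), square to the runners. The fingers are centred on it and the bystanders are undisturbed. I lower it along the normal.

play_rows:
  translation:
    - [-0.05, 0, 0.2]
    - [-0.05, 0, 0.3]
    - [-0.05, 0, 0.3]
    - [0, 0, 0.3]
    - [0, 0, 0.15]
    - [0, 0, 0.1]
    - [0, 0, 0]
    - [0, 0, 0]
  twist:
    - [0, 0, 0]
    - [0, 0, 0]
    - [0, 0, 0]
    - [0, 0, 0]
    - [0, 0, 0]
    - [0, 0, 0]
    - [0, 0, 0]
    - [0, 0, 0]
  gripper: [-1, -1, -1, -1, -1, -1, -1, -1]

```text
time: 43.95
tool_pos: [0.4985, 0.1069, 0.2484]
ee_rot: [-3.14, -0.7, 0.115]
wrist_force: [-0.3, 1.2, -1.5]
width: 0.0582
finger_force: 30.0
```

```bash
python3 -c "
from h import *
stand()"
```

```text
t 43.95 grasp in rest frame mm [-3.3  0.5 47.6] turn err [-0.01 -0.02 -0.  ] F rest [-1.1  1.2 -1.1]
```

play_rows:
  translation:
    - [0, 0, 0.04]
    - [0, 0, 0.03]
    - [0, 0, 0]
    - [0, 0, 0]
  twist:
    - [0, 0, 0]
    - [0, 0, 0]
    - [0, 0, 0]
    - [0, 0, 0]
  gripper: [-1, -1, -1, -1]

```text
time: 44.35
tool_pos: [0.5001, 0.107, 0.2462]
ee_rot: [-3.14, -0.7, 0.115]
wrist_force: [-0.6, -0.1, -2.0]
width: 0.058
finger_force: 30.0
```

```bash
python3 -c "
from h import *
stand()"
```

```text
t 44.35 grasp in rest frame mm [-3.5  0.5 44.9] turn err [-0.01 -0.02 -0.  ] F rest [-1.7 -0.1 -1.2]
```

play_rows:
  translation:
    - [-0.05, 0, 0]
    - [-0.05, 0, 0]
    - [0, 0, 0]
    - [0, 0, 0]
  twist:
    - [0, 0, 0]
    - [0, 0, 0]
    - [0, 0, 0]
    - [0, 0, 0]
  gripper: [-1, -1, -1, -1]

```text
time: 44.75
tool_pos: [0.497, 0.1067, 0.2434]
ee_rot: [-3.14, -0.699, 0.115]
wrist_force: [0.2, -0.1, -1.9]
width: 0.058
finger_force: 30.0
```

play_rows:
  translation:
    - [-0.04, 0, 0.0]
    - [0, 0, 0]
    - [0, 0, 0]
  twist:
    - [0, 0, 0]
    - [0, 0, 0]
    - [0, 0, 0]
  gripper: [-1, -1, -1]

```text
time: 45.05
tool_pos: [0.4958, 0.1066, 0.2424]
ee_rot: [-3.14, -0.7, 0.115]
wrist_force: [0.2, 0.1, -2.3]
width: 0.058
finger_force: 30.0
```

```bash
python3 -c "
from h import *
stand()"
```

```text
t 45.05 grasp in rest frame mm [-9.3  0.5 44.7] turn err [-0.01 -0.01 -0.  ] F rest [-1.3  0.1 -1.8]
```

play_rows:
  translation:
    - [-0.03, 0, 0]
    - [0, 0, 0]
    - [0, 0, 0]
  twist:
    - [0, 0, 0]
    - [0, 0, 0]
    - [0, 0, 0]
  gripper: [-1, -1, -1]

```text
time: 45.35
tool_pos: [0.4949, 0.1064, 0.2416]
ee_rot: [-3.14, -0.7, 0.115]
wrist_force: [-0.4, 0.1, -1.0]
width: 0.0583
finger_force: 30.0
```

```bash
python3 -c "
from h import *
stand()"
```

```text
t 45.35 grasp in rest frame mm [-10.5   0.4  44.7] turn err [-0.01 -0.01 -0.  ] F rest [-1.   0.2 -0.5]
```

Not touching yet, so I continue in small steps: onto the slope first, then to the kerb.

play_rows:
  translation:
    - [0, 0, 0.03]
    - [0, 0, 0.03]
    - [0, 0, 0]
    - [0, 0, 0]
  twist:
    - [0, 0, 0]
    - [0, 0, 0]
    - [0, 0, 0]
    - [0, 0, 0]
  gripper: [-1, -1, -1, -1]

```text
time: 45.75
tool_pos: [0.4965, 0.1066, 0.2397]
ee_rot: [-3.14, -0.699, 0.115]
wrist_force: [-0.9, -0.6, -0.9]
width: 0.058
finger_force: 30.0
```

```bash
python3 -c "
from h import *
stand()"
```

```text
t 45.75 grasp in rest frame mm [-10.5   0.5  42.2] turn err [-0.01 -0.01 -0.  ] F rest [-1.3 -0.5 -0.1]
```

play_rows:
  translation:
    - [-0.04, 0, 0]
    - [0, 0, 0]
    - [0, 0, 0]
  twist:
    - [0, 0, 0]
    - [0, 0, 0]
    - [0, 0, 0]
  gripper: [-1, -1, -1]

```text
time: 46.05
tool_pos: [0.4956, 0.1065, 0.2395]
ee_rot: [-3.14, -0.702, 0.115]
wrist_force: [1.9, 0.2, -1.1]
width: 0.0583
finger_force: 30.0
```

```bash
python3 -c "
from h import *
stand()"
```

```text
t 46.05 grasp in rest frame mm [-10.9   0.5  42.6] turn err [-0.01 -0.04 -0.  ] F rest [ 0.7  0.  -2.1]
```

play_rows:
  translation:
    - [0, 0, 0.03]
    - [0, 0, 0.02]
    - [0, 0, 0]
    - [0, 0, 0]
  twist:
    - [0, 0, 0]
    - [0, 0, 0]
    - [0, 0, 0]
    - [0, 0, 0]
  gripper: [-1, -1, -1, -1]

```text
time: 46.45
tool_pos: [0.4966, 0.1067, 0.2387]
ee_rot: [-3.14, -0.701, 0.115]
wrist_force: [-6.1, 0.6, 6.3]
width: 0.058
finger_force: 30.0
```

```bash
python3 -c "
from h import *
stand()"
```

```text
t 46.45 grasp in rest frame mm [-10.8   0.5  41.3] turn err [-0.01 -0.03 -0.  ] F rest [-0.5  1.3  8.7]
```

play_rows:
  translation:
    - [0, 0, 0.03]
    - [0, 0, 0.0]
    - [0, 0, 0]
  twist:
    - [0, 0, 0]
    - [0, 0, 0]
    - [0, 0, 0]
  gripper: [-1, -1, -1]

```text
time: 46.75
tool_pos: [0.4968, 0.1067, 0.2388]
ee_rot: [-3.141, -0.701, 0.116]
wrist_force: [-17.6, -3.2, 15.8]
width: 0.0579
finger_force: 30.0
```

```bash
python3 -c "
from h import *
stand()"
```

```text
t 46.75 grasp in rest frame mm [-10.7   0.5  41.3] turn err [-0.01 -0.03  0.  ] F rest [-3.5 -1.2 23.6]
```

play_rows:
  translation:
    - [0, 0, -0.04]
    - [-0.04, 0, 0]
    - [0, 0, 0]
    - [0, 0, 0]
  twist:
    - [0, 0, 0]
    - [0, 0, 0]
    - [0, 0, 0]
    - [0, 0, 0]
  gripper: [-1, -1, -1, -1]

```text
time: 47.15
tool_pos: [0.496, 0.1066, 0.2384]
ee_rot: [-3.14, -0.704, 0.115]
wrist_force: [-0.7, -0.1, 5.8]
width: 0.058
finger_force: 30.0
```

```bash
python3 -c "
from h import *
stand()"
```

```text
t 47.15 grasp in rest frame mm [-10.9   0.5  41.5] turn err [-0.01 -0.06 -0.  ] F rest [3.2 0.  4.8]
```

play_rows:
  translation:
    - [0, 0, 0.02]
    - [0, 0, 0]
    - [0, 0, 0]
    - [0, 0, 0]
    - [0, 0, 0]
    - [0, 0, 0]
    - [0, 0, 0]
    - [0, 0, 0]
  twist:
    - [0, 0, 0]
    - [0, 0, 0]
    - [0, 0, 0]
    - [0, 0, 0]
    - [0, 0, 0]
    - [0, 0, 0]
    - [0, 0, 0]
    - [0, 0, 0]
  gripper: [-1, -1, -1, 0.35, 0.35, 0.6, 1, 1]

```text
time: 47.95
tool_pos: [0.4954, 0.1065, 0.2353]
ee_rot: [-3.14, -0.698, 0.115]
wrist_force: [0.4, -0.0, -0.3]
width: 0.0842
finger_force: 0.0
```

play_rows:
  translation:
    - [0, 0, 0]
    - [0, 0, 0]
    - [0, 0, -0.2]
    - [0, 0, -0.4]
    - [0, 0, -0.7]
    - [0, 0, -0.8]
    - [0, 0, -0.8]
    - [0, 0, -0.8]
  twist:
    - [0, 0, 0]
    - [0, 0, 0]
    - [0, 0, 0]
    - [0, 0, 0]
    - [0, 0, 0]
    - [0, 0, 0]
    - [0, 0, 0]
    - [0, 0, 0]
  gripper: [1, 1, 1, 1, 1, 1, 1, 1]

```text
time: 48.75
tool_pos: [0.3996, 0.0952, 0.3505]
ee_rot: [-3.14, -0.7, 0.115]
wrist_force: [0.3, -0.9, 0.4]
width: 0.0937
finger_force: 0.0
```

Run:
```python
from h import *
stand(); ims=[]
for c in("side","top"):
    im=robot.snapshot(c); print([((Rs.inv().apply(np.array(d["centre"])-rest)*1e3).round(1),round(d["score"],2)) for d in robot.spot_point("tea_box_mid",c)],[(np.round(d["centre"],3).tolist(),round(d["score"],2)) for d in robot.spot_point("jar_mid",c)])
    a=im[140:300,270:410] if c=="side" else im[130:270,220:360]; ims.append(cv2.resize(a,(390,400),interpolation=2))
cv2.imwrite("pics/end.png",np.hstack(ims)[:,:,::-1])
```

```text
t 48.75 grasp in rest frame mm [-13.9   0.3 189.8] turn err [-0.01 -0.02 -0.  ] F rest [ 0.4 -1.   0.2]
[(array([-11.9,   3.2,  31.4]), 0.65)] [([0.566, 0.499, 0.022], 0.95), ([0.459, 0.332, 0.061], 0.89)]
[(array([-8.8,  0.9, 33.1]), 0.62)] [([0.57, 0.505, 0.017], 0.75), ([0.641, 0.119, 0.07], 0.66), ([0.457, 0.333, 0.061], 0.61)]
```

View pics/end.png

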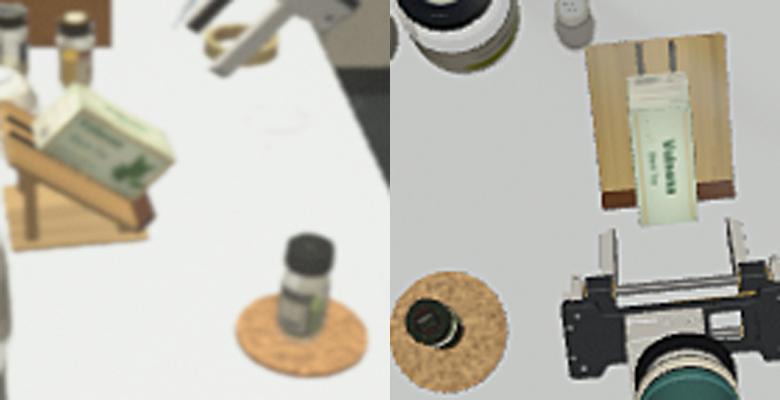

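The tea box lies flat, lid up, between the runners and against the kerb (105,140 on the left; 663,150 on the right). The jar stands on the coaster (303,290 on the left), and the gripper is clear of everything.

```bash
python3 -c "
from bench import robot
print(robot.close_job())"
```

```text
the job is handed in; nothing more can be done
None
```

The job is handed in (about 49 s of the 72 s): the jar stands upright on the coaster, and the tea box, tipped over in two quarter turns, lies lid up in the middle of the stand against the kerb.

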